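Refit the grater plate coarse side up

ROBOT

A 7-joint arm with a two-finger parallel gripper is mounted at the origin on the work surface. World frame = base frame: x ahead of the robot, y to its left, z up, the work surface at z = 0. Lengths are in m, angles in degrees, forces in N, time in s.
With the tool pointing down it reaches from about 0.425 to 0.875 m from the base axis. Payload 4.7 kg.
Tool frame: the origin (TCP) lies between the finger pads; the fingertips stand env.finger_overhang ahead of it and the grasp point (between the pads) lies 5 mm behind it (env.finger_overhang is the distance from the TCP to the fingertips, in m); z points along the fingers, y is the line along which they close (so a half turn about z gives the same grasp; the last joint's range is limited). The gripper opens to 87 mm and grips with 3 to 60 N. Pads are 19 mm wide; open, the fingers measure 117 mm over their backs; the gripper's body (75 mm by 190 mm) begins 51 mm behind the grasp point.
Start: joints at [-68.176, 18.392, -4.016, 83.108, 1.295, 78.541, -3.26], TCP at [0.233, 0.607, 0.214] pointing down, gripper open.
Joint ranges: [-163.93, 163.93], [-17.29, 119.83], [-79.2, 71.16], [3.27, 140.29], [-89.18, 269.18], [5.43, 117.66], [-154.24, 154.24]. Speed limits (degrees/s): [147.25, 147.25, 180, 180, 180, 180, 180].

INTERFACE

Orientations are given as [roll, pitch, yaw] about the fixed x, y, z axes, in that order (R = Rz(yaw) Ry(pitch) Rx(roll)).
In Python, from cell import telemetry, eyes, env, models gives the robot as it stands. The module is installed in compiled form; this text tells all that it offers.
- The arm moves only by the tool drive_tool, never from a script. Its arguments are lists of equal length, an entry for each row: "angular": the turn, a rotation vector about the tool's x, y, z in rad, a list of three; "delta_pos": the shift along the tool's x, y, z in cm, a list of three; "gripper": the finger opening in cm, from 0 to 8.7. A call has 1 to 20 rows; each row shifts and turns the commanded pose from where the row before left it, along the tool's axes as they then stand; what a row does not reach is not made up. A row lasts 1/10 s, in which the tool goes at most 50 mm and 8.59 degrees, less where a joint would pass 70% of its speed; a pose out of reach is approached as far as the arm can. A call with a gripper value outside its range is refused whole. The fingers move at their own pace and stop on an object; "squeeze" is the grip in N (left out, the last holds). Time passes only in rows, so rows that do not move let the fingers close. It gives the time, the measured TCP pose, the force, the opening and the grip force at its end, in the units of the state.
- telemetry.get_obs(): the state, without advancing time (a new reading comes with each control period).
- eyes.read_camera(name): name is "side" or "top"; returns a dict with "pixels" (400x640x3 uint8, red, green, blue), "mtx" (3x3 intrinsics, pixels), "origin" and "orientation" of the camera in the world. Camera axes: x right, y down, z forward; pixel columns grow to the right and rows downward; lengths in m; the calibration is good to about 2 mm. A picture is of the moment at which its call begins. There is no depth.
- env.sign_off(): hands the job in; it is judged then, once.
Trained networks look in a picture, given as the dict that the camera call returned (one of the last four; its "shot" number tells which), for a name from the list of things; names that differ only in an ending like _2 or _b are one class to them, and where a whole thing is asked for, a point or a joint stands for the part that bears it (a point fixed in the world has none). Each returns a list of dicts, best first, with "p" (0 to 1); they miss things now and then, are a little off and sometimes report something else, mostly with a low value. They report only what shows in the picture. A call takes as long as a camera call. They do not tell look-alikes from the thing itself.
- models.search_frame(picture, target): "centre" ([column, row] in pixels, amid what is visible of it).
- models.cut_out(picture, target): "pixels" (400x640 bool, what is visible of it) and "centre" ([column, row] in pixels, amid what is visible of it).
The state is a dict: "time_s": time; "qpos": joint angles; "joint_velocities": joint speeds; "effort": joint torques, N m; "tool_pos": TCP position; "tool_rot": TCP orientation; "force": force on the tool from outside, world axes, zero at the start; "wrist_torque": the same for the moment, N m; "grip_width": finger opening in m; "grasp_force": force on a finger pad.
Only numpy, scipy, OpenCV 4.12 (cv2) and the standard library are available. Lean on these libraries where they do the work, as an engineer would, in place of code of your own. Each camera call takes 0.05 s, during which the arm holds its last target. There are 200 camera calls.

TASK

Get the tabletop grater ready for coarse grating: take off its reversible plate, which is on with the blue fine side up, turn it over and seat it fully home on its two pins with the orange coarse side up. Turn the dial until nothing but orange shows in its little window. The wooden stand may be used to rest the plate; leave the other goods on the table standing where they are, and let go of everything at the end.

Things in the scene. Friction and masses are not known exactly. Their poses are not given: they have to be found in the camera images.
- slicer: the grater, fixed: white deck 140 (x) x 196 (y) x 28 mm, spanning y -110 to +86 mm, left or right of the middle. It carries a chute 104 x 46 mm whose level top, 70 mm above the table, is the plate's seat, and on its -y side a grey dial cover 88 (y) x 92 (x) mm, 40 mm high. Origin on the table under the deck; x along the chute, y across it, z up
- seat (a point): centre of the seat, on the chute's top, at (0, 45, 70) mm in the grater's frame; axes as the grater's. The plate's lower face rests here: its origin is 4 mm above this when fully home. The plate overhangs the chute by 6 mm along each long side, 42 mm clear above the deck
- pin_a (a point): tip of a steel locating pin: 8 mm diameter, 7 mm high above the seat, coned to 3.6 mm at the tip, at (+40, +13) mm from the seat centre in the grater's frame; both pins stand towards the +y long side, so each face seats in one direction only
- pin_b (a point): tip of the second, equal pin, at (-40, +13) mm from the seat centre
- plate: reversible aluminium plate, 110 (x) x 58 (y) x 8 (z) mm, 90-180 g, loose, origin at its middle. +z: fine face (blue), -z: coarse face (orange, 2.7 mm teeth that touch nothing). Two 11.5 mm through holes at (+40, +13) and (-40, +13) mm. Starts seated with its axes as the grater's; turned over and seated, its z is down, its y the grater's +y, its x the grater's -x
- dial (a joint): dial angle, positive anticlockwise from above, range -1.8 to 1.8, starts between 0.55 and 1.5; friction 0.04 N m, stays where it is left. At 0 the middle of the 60 degree orange sector lies under the window; only orange shows within about 0.2 rad of 0. Other sectors: blue, white, yellow, green
- dial_grip (a point): on the dial's upright axis, at (0, -68, 66) mm in the grater's frame: a black bar 42 mm long, 12 mm wide, from 46 to 78 mm above the table, with an orange line towards its +x end. This frame turns with the dial; its x runs along the bar and equals the grater's x at dial 0
- dial_window (a point): centre of the fixed 14 x 14 mm window in the grey cover, 28 mm from the dial axis towards the grater's +x, top of the cover
- stand: wooden stand, fixed, on the side the grater does not take: foot 96 (x) x 90 (y) x 10 mm with two rails along y, 16 mm thick, 84 mm long, tops 36 mm above the table, leaving a slot 12 mm wide, open at its ends. Origin: middle of its underside; x across the slot, y along it. The plate can stand in it on a short end, leaning up to about 0.18 rad
- slot (a point): middle of the slot's floor, 10 mm above the table; axes as the stand's
- mill: dark wooden pepper mill, 48 mm across, 108 mm tall, standing between grater and stand, loose, to be left alone. Origin: middle of its underside
- eggcup: small blue egg cup, 46 mm across, 55 mm tall, right beside the stand, loose, to be left alone. Origin: middle of its underside
- mug: white mug, 76 mm across, 85 mm tall, in the far row, loose, to be left alone. Origin: middle of its underside
- jar: amber jar with a red cap, 68 mm across, 110 mm tall, in the far row, loose, to be left alone. Origin: middle of its underside
- candlestick: brass candlestick, 80 mm foot, 115 mm tall, in the far row, loose, to be left alone. Origin: middle of its underside
- tin: green tin, 66 mm across, 70 mm tall, out to one side, loose, to be left alone. Origin: middle of its underside
- bowl: terracotta bowl, 100 mm across, 45 mm tall, out to one side, loose, to be left alone. Origin: middle of its underside
Not all that is in view belongs to the job. Leave any black look-alike of the plate alone.

How it is judged (in metres and radians):
At the end, for the whole second after the job is handed in: Plate at rest on the seat, orange coarse face up, level within 0.05 rad, both pins in its holes: centre within 4 mm of the seat centre each way, aligned within 0.08 rad, at most 1.5 mm above fully home; dial within 0.22 rad of 0 (only orange in the window) (angle between plate's own z axis and vertical above 3.09 rad and x of plate in the frame of seat between -0.004 and 0.004 m and y of plate in the frame of seat between -0.004 and 0.004 m and z of plate in the frame of seat between 0.002 and 0.0055 m and angle between the x axis of plate and the x axis of slicer, either way round below 0.08 rad and value of joint dial between -0.22 and 0.22 rad and linear speed of plate below 0.01 m/s); the robot touches nothing.
It fails at once if one of the other goods is knocked over or pushed away (over 30 mm, or tilted over 0.4 rad) (distance of any of mill, eggcup, mug, jar, candlestick, tin, bowl from where it was at the start of the episode above 0.03 m or angle between any of mill, eggcup, mug, jar, candlestick, tin, bowl's own z axis and vertical above 0.4 rad).
It also fails if it takes over 67 s, if anything falls off the work surface, if the arm or the gripper's body presses on something with over 40 N, if the wrist force passes 120 N, or if a joint passes its speed limit or range.

## Working session

There is one attempt and no reset: what is moved stays moved. The work goes in short steps, Python scripts to look and compute and a tool call to move; the robot and the scene stay as the last step left them, time stands still between calls to the robot, and variables do not carry over. Pictures are saved under pics/ and viewed, at most 10 in all, crops included, and the job is handed in when it is done.

Besides the shell and the picture viewer there is one more tool, called as name(argument=value, ...) on one line, values as JSON. drive_tool: Moves the arm, as the interface text tells. Its arguments: {"type":"object","properties":{"angular":{"type":"array","items":{"type":"array","items":{"type":"number"}}},"delta_pos":{"type":"array","items":{"type":"array","items":{"type":"number"}}},"gripper":{"type":"array","items":{"type":"number"}},"squeeze":{"type":"number"}},"required":["angular","delta_pos","gripper"]}

```bash
mkdir -p pics; cat > h.py <<'E'
import numpy as np, cv2
from cell import telemetry, eyes, env, models
from scipy.spatial.transform import Rotation as R
def rot(o):
    o=np.array(o,float)
    if o.shape==(3,3): return o
    if o.size==4: return R.from_quat(o).as_matrix()
    return R.from_euler('xyz',o,degrees=True).as_matrix()
def ray(c,px):
    d=np.linalg.inv(c['mtx'])@np.array([px[0],px[1],1.]); return np.array(c['origin']),rot(c['orientation'])@d
def atz(c,px,z):
    o,d=ray(c,px); return o+d*(z-o[2])/d[2]
def proj(c,P):
    p=(np.atleast_2d(P)-np.array(c['origin']))@rot(c['orientation']); q=p@np.array(c['mtx']).T; return q[:,:2]/q[:,2:]
def save(c,n,crop=None,s=1):
    im=c['pixels'][:,:,::-1]
    if crop: im=im[crop[1]:crop[3],crop[0]:crop[2]]
    cv2.imwrite('pics/'+n,cv2.resize(im,None,fx=s,fy=s,interpolation=cv2.INTER_CUBIC))
E
python3 - <<'E'
from h import *
np.set_printoptions(precision=4,suppress=True)
print(env.finger_overhang,telemetry.get_obs())
for n in('top','side'):
    c=eyes.read_camera(n); print(n,c['mtx'],c['origin'],c['orientation'])
    save(c,n+'0.png')
    for t in ['slicer','plate','dial','stand','mill','eggcup','mug','jar','candlestick','tin','bowl']:
        print(t,[(np.round(d['centre']),round(d['p'],2)) for d in models.search_frame(c,t)[:3]])
E
```

```text
0.014 {'time_s': 0.0, 'qpos': array([-68.1755,  18.4401,  -4.0165,  83.1749,   1.2977,  78.5399,
        -3.2597]), 'joint_velocities': array([ 0.0513,  0.0142,  0.0744,  0.0395, -0.0114,  0.0206,  0.0507]), 'effort': array([  0.0001, -49.1287,  -0.4041, -31.2525,  -0.064 ,   0.0435,
         0.0002]), 'tool_pos': array([0.233 , 0.6062, 0.2124]), 'tool_rot': array([-179.8905,    0.008 ,  158.9871]), 'force': array([0.3849, 0.5302, 0.126 ]), 'wrist_torque': array([-0.0238,  0.0037, -0.0624]), 'grasp_force': 0.0, 'grip_width': 0.08680750837134622}
top [[407.1796   0.     322.452 ]
 [  0.     407.1796 203.2522]
 [  0.       0.       1.    ]] [ 0.4155 -0.0013  1.1341] [-176.0159    0.5698  -89.2606]
slicer [(array([401., 197.]), 0.57), (array([393., 107.]), 0.22)]
plate [(array([391., 224.]), 0.93), (array([323., 254.]), 0.78), (array([427., 294.]), 0.68)]
dial [(array([410., 187.]), 0.7), (array([272., 171.]), 0.68)]
stand [(array([252., 206.]), 0.66), (array([403., 201.]), 0.3)]
mill [(array([326., 180.]), 0.5)]
eggcup [(array([273., 170.]), 0.49)]
mug [(array([400., 197.]), 0.18)]
jar
[... 277 characters left out ...]
.4803 200.1479]
 [  0.       0.       1.    ]] [ 0.113  -0.4249  0.7715] [-141.641    -0.0301  -43.1581]
slicer [(array([380., 263.]), 0.78)]
plate [(array([315., 356.]), 0.96), (array([271., 239.]), 0.88), (array([350., 257.]), 0.85)]
dial [(array([331., 190.]), 0.71), (array([397., 245.]), 0.64)]
stand [(array([264., 171.]), 0.74), (array([335., 127.]), 0.39), (array([396., 247.]), 0.22)]
mill [(array([331., 193.]), 0.72)]
eggcup [(array([303., 160.]), 0.89)]
mug [(array([378., 153.]), 0.72)]
jar [(array([436., 184.]), 0.72)]
candlestick [(array([337., 126.]), 0.8), (array([450., 329.]), 0.54)]
tin [(array([223., 130.]), 0.93), (array([264., 171.]), 0.2)]
bowl [(array([452., 330.]), 0.85)]
```

View pics/top0.png

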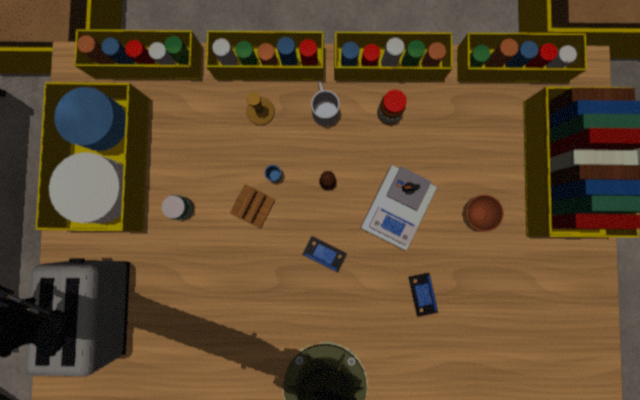

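View pics/side0.png

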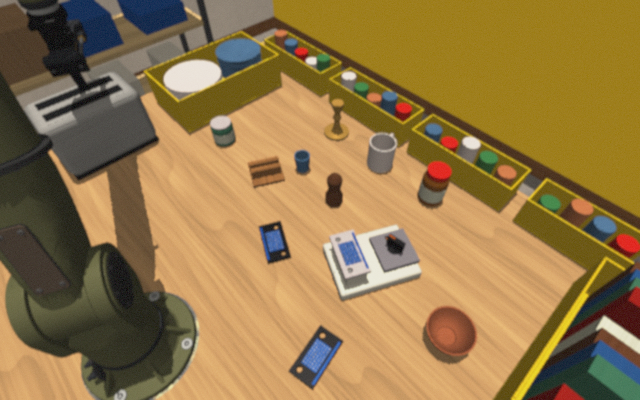

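```bash
cat > fit.py <<'E'
from h import *
from scipy.optimize import minimize
def box(x0,x1,y0,y1,z0,z1): return np.array([[x,y,z] for x in(x0,x1) for y in(y0,y1) for z in(z0,z1)])/1000
SL=[box(-70,70,-110,86,0,28),box(-55,55,16,74,70,78),box(-52,52,22,68,28,70),box(-46,46,-110,-22,28,40)]
ST=[box(-48,48,-45,45,0,10),box(-22,-6,-42,42,10,36),box(6,22,-42,42,10,36)]
def place(P,p):
    c,s=np.cos(p[2]),np.sin(p[2]); return P@np.array([[c,s,0],[-s,c,0],[0,0,1]])+[p[0],p[1],0]
def mask(c,M,p,k=4):
    m=np.zeros((400*k,640*k),np.uint8)
    for b in M:
        q=(proj(c,place(b,p))+.5)*k-.5
        cv2.fillConvexPoly(m,cv2.convexHull(q.astype(np.float32)).astype(np.int32),1)
    return cv2.resize(m.astype(np.float32),(640,400),interpolation=cv2.INTER_AREA)
def fit(cs,ms,M,p0):
    def f(v):
        p=[v[0]/1000,v[1]/1000,v[2]/100]; return sum(np.abs(mask(c,M,p)-m).sum()/m.sum() for c,m in zip(cs,ms))
    v0=[p0[0]*1000,p0[1]*1000,p0[2]*100]
    r=minimize(f,v0,method='Nelder-Mead',options=dict(initial_simplex=[v0]+[np.array(v0)+d for d in([12,0,0],[0,12,0],[0,0,12])],maxfev=300,xatol=.05,fatol=1e-4))
    return np.array([r.x[0]/1000,r.x[1]/1000,r.x[2]/100]),r.fun
E
python3 - <<'E'
from fit import *
np.set_printoptions(precision=4,suppress=True)
cs=[eyes.read_camera(n) for n in('top','side')]
def cut(c,t,near,r=40):
    for d in models.cut_out(c,t):
        if np.hypot(*(np.array(d['centre'])-near))<r: return d['pixels']
    print('miss',t); return np.zeros((400,640),bool)
ms=[];ss=[]
for c,a,pl,di,s in zip(cs,[(401,197),(380,263)],[(391,224),(350,257)],[(410,187),(397,245)],[(252,206),(264,171)]):
    parts=[cut(c,'slicer',a),cut(c,'plate',pl,15),cut(c,'dial',di,15)]; print([x.sum() for x in parts])
    ms.append((parts[0]|parts[1]|parts[2]).astype(np.float32)); ss.append(cut(c,'stand',s).astype(np.float32))
g,e=fit(cs,ms,SL,[*atz(cs[0],(400,205),.03)[:2],1.1]); print('grater',g,e)
best=min((fit(cs,ss,ST,[*atz(cs[0],(252,206),.02)[:2],y]) for y in(-1.0,-.5,0,.5,1.,1.5)),key=lambda t:t[1]); print('stand',*best)
np.savez('poses.npz',g=g,s=best[0])
for n,px,z in[('mill',(326,180),.08),('eggcup',(273,171),.045),('tin',(180,207),.05),('bowl',(485,214),.03),('mug',(326,107),.06),('jar',(394,107),.1),('candlestick',(259,110),.05)]:
    w=atz(cs[0],px,z); d=w[:2]-g[:2]; c,s=np.cos(g[2]),np.sin(g[2]); d2=w[:2]-best[0][:2];c2,s2=np.cos(best[0][2]),np.sin(best[0][2])
    print(n,w[:2],'in grater',[c*d[0]+s*d[1],-s*d[0]+c*d[1]],'in stand',[c2*d2[0]+s2*d2[1],-s2*d2[0]+c2*d2[1]])
ims=[]
for c,(x0,y0) in zip(cs,[(215,150),(235,145)]):
    im=cv2.resize(c['pixels'][y0:y0+140,x0:x0+235,::-1],None,fx=3.4,fy=3.4,interpolation=cv2.INTER_CUBIC)[:300*2]
    for M,p in((SL,g),(ST,best[0])):
        for b in M:
            q=(proj(c,place(b,p))+.5-[x0,y0])*3.4
            cv2.polylines(im,[cv2.convexHull(q.astype(np.float32)).astype(np.int32)],True,(0,255,0),1)
    ims.append(im)
cv2.imwrite('pics/fit_top.png',ims[0]);cv2.imwrite('pics/fit_side.png',ims[1])
E
```

```text
[np.int64(2818), np.int64(940), np.int64(186)]
miss stand
[np.int64(3735), np.int64(1203), np.int64(269)]
grater [ 0.473  -0.1918  1.1299] 0.11985654383897781
stand [ 0.483   0.2042 -1.    ] inf
mill [0.5496 0.0017] in grater [np.float64(0.20766690566333984), np.float64(0.01332854621873826)] in stand [np.float64(0.20636526268858515), np.float64(-0.05337275094762054)]
eggcup [0.5768 0.1451] in grater [np.float64(0.349026536806367), np.float64(0.04991346133864692)] in stand [np.float64(0.10036873209448499), np.float64(0.04705501828598144)]
tin [0.4761 0.3916] in grater [np.float64(0.5289628799015204), np.float64(0.24615992945831777)] in stand [np.float64(-0.1614391834140724), np.float64(0.09549445669071342)]
bowl [ 0.4685 -0.429 ] in grater [np.float64(-0.21640917802331067), np.float64(-0.09709479791551073)] in stand [np.float64(0.5249201507358767), np.float64(-0.354299025948617)]
mug [0.7496 0.0042] in grater [np.float64(0.2952800997407865), np.float64(-0.1665234149513447)] in stand [np.float64(0.3123564858268913), np.float64(0.11629946342710597)]
jar [ 0.7389 -0.1717] in grater [np.float64(0.131632436573144), np.float64(-0.2318879304054005)] in stand [np.float64(0.4545725897575173), np.float64(0.0122434336952012)]
candlestick [0.7426 0.1861] in grater [np.float64(0.4568436837376006), np.float64(-0.08257031897737308)] in stand [np.float64(0.1554878885114346), np.float64(0.2087286642988629)]fit.py:16: RuntimeWarning: divide by zero encountered in scalar divide
  p=[v[0]/1000,v[1]/1000,v[2]/100]; return sum(np.abs(mask(c,M,p)-m).sum()/m.sum() for c,m in zip(cs,ms))
  np.max(np.abs(fsim[0] - fsim[1:])) <= fatol):
```

View pics/fit_top.png

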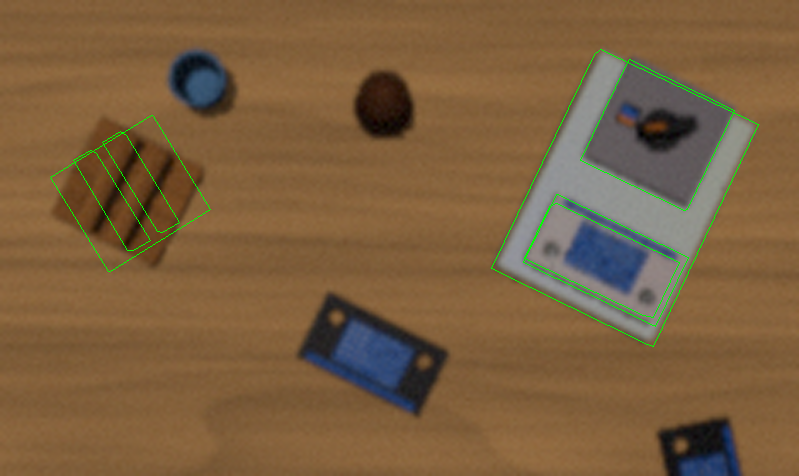

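```bash
python3 - <<'E'
from fit import *
np.set_printoptions(precision=4,suppress=True)
g=np.load('poses.npz')['g']
cs=[eyes.read_camera(n) for n in('top','side')]
# stand from top-view foot corners (z=10mm), read off the crop
co=[np.array(p)/3.4+[215,150]-.5 for p in[(105,118),(205,172),(155,266),(53,210)]]
W=np.array([atz(cs[0],p,.010)[:2] for p in co]); print(W,W.mean(0),[np.linalg.norm(W[i]-W[i-1]) for i in range(4)])
e=(W[0]-W[1])+(W[3]-W[2]); print('stand x yaw',np.arctan2(e[1],e[0]))
s=np.array([*W.mean(0),np.arctan2(e[1],e[0])]); np.savez('poses.npz',g=g,s=s)
for c,n in zip(cs,('top','side')):
    ms=[]
    for d in models.cut_out(c,'slicer')[:1]+[d for d in models.cut_out(c,'plate') if np.hypot(*(np.array(d['centre'])-proj(c,place(np.array([[0,.045,.074]]),g))[0]))<15]+models.cut_out(c,'dial')[:1]: print(n,d['centre'],d['p'],d['pixels'].sum())
for c,n,(x0,y0),k in((cs[0],'top',(355,160),8),(cs[1],'side',(320,215),7)):
    im=cv2.resize(c['pixels'][y0:y0+75 if n=='side' else y0+72,x0:x0+90,::-1] if n=='top' else c['pixels'][y0:y0+85,x0:x0+110,::-1],None,fx=k,fy=k,interpolation=cv2.INTER_CUBIC)
    def dr(P,col,cl=True):
        q=((proj(c,place(np.array(P)/1000,g))+.5-[x0,y0])*k).astype(np.int32); cv2.polylines(im,[q],cl,col,1)
    sq=lambda x0,x1,y0,y1,z:[[x0,y0,z],[x1,y0,z],[x1,y1,z],[x0,y1,z]]
    dr(sq(-70,70,-110,86,28),(0,255,0)); dr(sq(-55,55,16,74,78),(0,0,255)); dr(sq(-46,46,-110,-22,40),(255,255,0)); dr(sq(21,35,-75,-61,40),(0,255,255))
    for x in(-40,40): dr([[x+5.75*np.cos(t),58+5.75*np.sin(t),78] for t in np.linspace(0,6.28,20)],(0,255,0))
    for a in (.75,): dr([[x*np.cos(a)-y*np.sin(a),-68+x*np.sin(a)+y*np.cos(a),78] for x,y in((21,6),(-21,6),(-21,-6),(21,-6))],(255,0,255))
    cv2.imwrite(f'pics/z_{n}.png',im)
a=cv2.imread('pics/z_top.png');b=cv2.imread('pics/z_side.png');print(a.shape,b.shape)
E
```

```text
[[0.5441 0.226 ]
 [0.5008 0.1431]
 [0.4238 0.1821]
 [0.4682 0.2664]] [0.4842 0.2044] [np.float64(0.08598168576448557), np.float64(0.09348061294419222), np.float64(0.08633741766618255), np.float64(0.09530323639909534)]
stand x yaw 1.0872158984783693
top [404.5, 194.5] 0.89 2719
top [392.3, 224.3] 0.74 907
top [404.8, 197.0] 0.65 2609
side [379.1, 265.3] 0.63 3766
side [349.6, 254.0] 0.64 1306
side [335.9, 126.5] 0.73 606
(576, 720, 3) (595, 770, 3)
```

View pics/z_top.png

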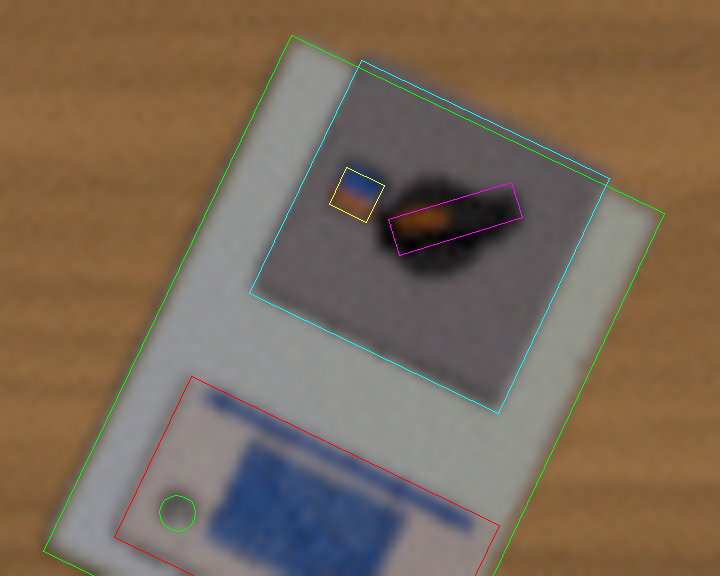

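View pics/z_side.png

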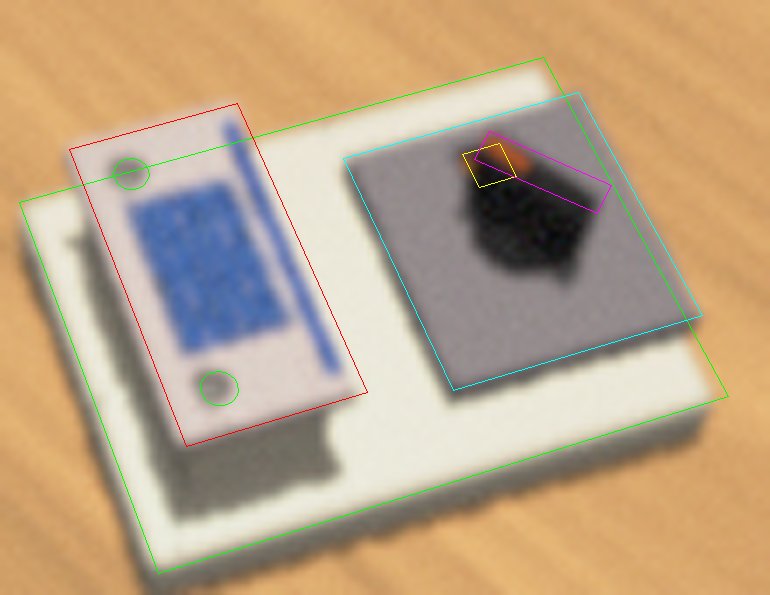

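```bash
cat > plan.py <<'E'
from h import *
np.set_printoptions(precision=3,suppress=True)
P=np.load('poses.npz'); G,S=P['g'],P['s']
def ori(yaw,a=0): # tool x=+x, y=-y of frame, turned by a (deg) about that frame's y
    z=R.from_euler('z',yaw); return (z*R.from_euler('y',a,degrees=True)*R.from_euler('x',180,degrees=True)).as_matrix()
def fr(p,v): # mm in a frame -> world
    c,s=np.cos(p[2]),np.sin(p[2]); v=np.array(v)/1000; return np.array([p[0]+c*v[0]-s*v[1],p[1]+s*v[0]+c*v[1],v[2]])
def show(wps,step=3.0,rs=.1):
    o=telemetry.get_obs(); p=np.array(o['tool_pos']); M=rot(o['tool_rot'])
    for q,N in wps: # shift first, then turn
        d=M.T@(np.array(q)-p)*100; w=R.from_matrix(M.T@N).as_rotvec()
        n=int(np.ceil(np.linalg.norm(d)/step)) or 1; k=int(np.ceil(np.linalg.norm(w)/rs)) or 1
        print('shift',d,'n',n,'row',d/n,'| turn',w,'k',k,'row',w/k,'->',np.array(q)); p,M=np.array(q),N
E
python3 - <<'E'
from plan import *
o=telemetry.get_obs(); M=rot(o['tool_rot']); D=ori(G[2]+.58)
d=fr(G,[0,-68,66])
show([([.46,.3,.212],D),([d[0],d[1],.212],D),(d,D)])
print('stand yaw',S,'grater',G)
E
```

```text
shift [-32.176 -20.501   0.158] n 13 row [-2.475 -1.577  0.012] | turn [0.    0.    1.065] k 11 row [0.    0.    0.097] -> [0.46  0.3   0.212]
shift [-52.614   0.155   0.   ] n 18 row [-2.923  0.009  0.   ] | turn [0. 0. 0.] k 1 row [0. 0. 0.] -> [ 0.534 -0.221  0.212]
shift [ 0.  -0.  14.6] n 5 row [ 0.   -0.    2.92] | turn [0. 0. 0.] k 1 row [0. 0. 0.] -> [ 0.534 -0.221  0.066]
stand yaw [0.484 0.204 1.087] grater [ 0.473 -0.192  1.13 ]
```

drive_tool(delta_pos=[[-3.2,-2.05,0],[-3.2,-2.05,0],[-3.2,-2.05,0],[-3.2,-2.05,0],[-3.2,-2.05,0],[-3.2,-2.05,0],[-3.2,-2.05,0],[-3.2,-2.05,0],[-3.2,-2.05,0],[-3.2,-2.05,0],[0,0,0],[0,0,0],[0,0,0],[0,0,0],[0,0,0],[0,0,0],[0,0,0],[0,0,0],[0,0,0],[0,0,0]], angular=[[0,0,0],[0,0,0],[0,0,0],[0,0,0],[0,0,0],[0,0,0],[0,0,0],[0,0,0],[0,0,0],[0,0,0],[0,0,0.107],[0,0,0.107],[0,0,0.107],[0,0,0.107],[0,0,0.107],[0,0,0.107],[0,0,0.107],[0,0,0.107],[0,0,0.107],[0,0,0.107]], gripper=[8,8,8,8,8,7,7,7,7,7,6,6,5,5,4.5,4.5,4,4,4,4], squeeze=40)

```text
time_s: 4.1
tool_pos: [0.4583, 0.3007, 0.2137]
tool_rot: [180.0, -0.0, 97.4]
force: [-0.1, 0.1, -0.4]
grip_width: 0.0403
grasp_force: 0.0
```

drive_tool(delta_pos=[[-3.7,0,0],[-3.7,0,0],[-3.7,0,0],[-3.7,0,0],[-3.7,0,0],[-3.7,0,0],[-3.7,0,0],[-3.7,0,0],[-3.7,0,0],[-3.7,0,0],[-3.7,0,0],[-3.7,0,0],[-3.7,0,0],[-3.7,0,0],[0,0,0],[0,0,0]], angular=[[0,0,0],[0,0,0],[0,0,0],[0,0,0],[0,0,0],[0,0,0],[0,0,0],[0,0,0],[0,0,0],[0,0,0],[0,0,0],[0,0,0],[0,0,0],[0,0,0],[0,0,0],[0,0,0]], gripper=[4,4,4,4,4,4,4,4,4,4,4,4,4,4,4,4])

```text
time_s: 5.7
tool_pos: [0.5273, -0.2136, 0.2135]
tool_rot: [-180.0, -0.0, 97.5]
force: [0.5, 0.3, -1.3]
grip_width: 0.0402
grasp_force: 0.0
```

```bash
python3 - <<'E'
from plan import *
o=telemetry.get_obs(); print(o['time_s'],o['tool_pos'],o['tool_rot'],o['qpos'],o['grip_width'])
show([(fr(G,[0,-68,66]),ori(G[2]+.58))])
E
```

```text
5.7 [ 0.527 -0.214  0.213] [-179.988   -0.002   97.544] [-16.591   9.685  40.515  96.288  -6.451  76.415  32.585] 0.040159122393422717
shift [-0.818  0.624 14.748] n 5 row [-0.164  0.125  2.95 ] | turn [-0.    -0.    -0.007] k 1 row [-0.    -0.    -0.007] -> [ 0.534 -0.221  0.066]
```

drive_tool(delta_pos=[[-0.4,0.3,3],[-0.4,0.3,3],[0,0,3],[0,0,3],[0,0,2.7],[0,0,0],[0,0,0],[0,0,0],[0,0,0],[0,0,0],[0,0,0]], angular=[[0,0,0],[0,0,0],[0,0,0],[0,0,0],[0,0,0],[0,0,0],[0,0,0],[0,0,0],[0,0,0],[0,0,0],[0,0,0]], gripper=[4,4,4,4,4,4,1,1,1,1,1], squeeze=20)

```text
time_s: 6.8
tool_pos: [0.5347, -0.22, 0.0673]
tool_rot: [180.0, 0.0, 97.7]
force: [-1.0, 0.1, 1.9]
grip_width: 0.0124
grasp_force: 1.0
```

drive_tool(delta_pos=[[0,0,0],[0,0,0],[0,0,0],[0,0,0],[0,0,0],[0,0,0],[0,0,0],[0,0,0],[0,0,0],[0,0,0],[0,0,0]], angular=[[0,0,0],[0,0,0],[0,0,0.07],[0,0,0.07],[0,0,0.07],[0,0,0.07],[0,0,0.07],[0,0,0.07],[0,0,0.08],[0,0,0.08],[0,0,0]], gripper=[1,1,1,1,1,1,1,1,1,1,1])

```text
time_s: 7.9
tool_pos: [0.5348, -0.22, 0.0671]
tool_rot: [180.0, -0.0, 64.3]
force: [-2.6, -0.4, 6.3]
grip_width: 0.0112
grasp_force: 20.0
```

drive_tool(delta_pos=[[0,0,0],[0,0,0],[0,0,0],[0,0,-3],[0,0,-3],[0,0,-4],[0,0,0]], angular=[[0,0,0],[0,0,0],[0,0,0],[0,0,0],[0,0,0],[0,0,0],[0,0,0]], gripper=[4,4,4,4,5,6,7.5], squeeze=50)

```text
time_s: 8.6
tool_pos: [0.5378, -0.2215, 0.1717]
tool_rot: [179.5, -0.1, 64.4]
force: [0.4, -1.0, 0.3]
grip_width: 0.0561
grasp_force: 0.0
```

```bash
python3 - <<'E'
from plan import *
o=telemetry.get_obs(); print(o['time_s'],o['tool_pos'],o['tool_rot'],o['qpos'],o['grip_width'])
c=eyes.read_camera('side'); save(c,'dial1.png',(320,215,420,290),7)
# grasp 1: plate point x=-25 of seat; TCP 5 mm ahead of grasp point along tool z
A=ori(G[2],-45); gp=fr(G,[-25,45,74]); t=gp+A[:,2]*.005
t0=t-A[:,2]*.10
print(gp)
show([([t0[0],t0[1],o['tool_pos'][2]+.04],A),(t0,A),(t,A)])
E
```

```text
8.6 [ 0.538 -0.221  0.172] [179.478  -0.128  64.439] [-20.928  14.013  47.465  98.405 -10.961  71.804   3.478] 0.05606290521875987
[ 0.422 -0.195  0.074]
shift [ -9.369 -11.393  -4.333] n 6 row [-1.562 -1.899 -0.722] | turn [ 0.007  0.784 -0.003] k 8 row [ 0.001  0.098 -0.   ] -> [ 0.393 -0.256  0.212]
shift [-4.99 -0.    4.99] n 3 row [-1.663 -0.     1.663] | turn [0. 0. 0.] k 1 row [0. 0. 0.] -> [ 0.393 -0.256  0.141]
shift [ 0.  0. 10.] n 4 row [0.  0.  2.5] | turn [0. 0. 0.] k 1 row [0. 0. 0.] -> [ 0.423 -0.192  0.07 ]
```

View pics/dial1.png

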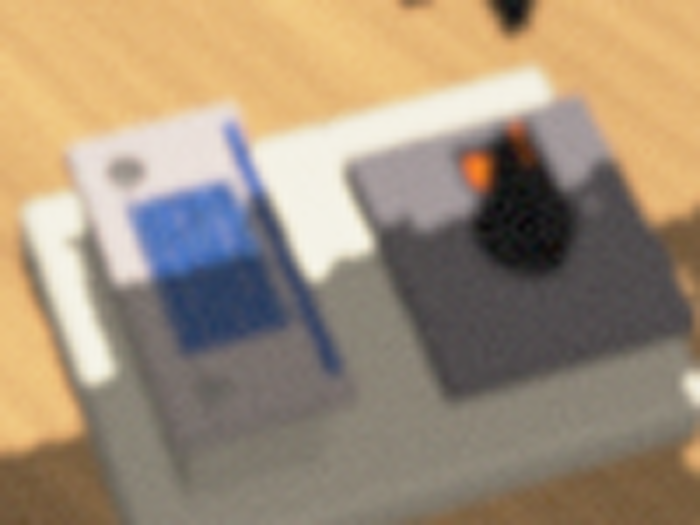

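drive_tool(delta_pos=[[-1.6,-1.9,-0.8],[-1.6,-1.9,-0.8],[-1.6,-1.9,-0.8],[-1.6,-1.9,-0.8],[-1.5,-1.9,-0.7],[-1.5,-1.9,-0.7],[0,0,0],[0,0,0],[0,0,0],[0,0,0],[0,0,0],[0,0,0],[0,0,0],[0,0,0],[0,0,0]], angular=[[0,0,0],[0,0,0],[0,0,0],[0,0,0],[0,0,0],[0,0,0],[0,0.098,0],[0,0.098,0],[0,0.098,0],[0,0.098,0],[0,0.098,0],[0,0.098,0],[0,0.098,0],[0,0.098,0],[0,0,0]], gripper=[7.5,7.5,7.5,7.5,7.5,7.5,7.5,7.5,7.5,7.5,7.5,7.5,7.5,7.5,7.5])

```text
time_s: 10.15
tool_pos: [0.3886, -0.2571, 0.2085]
tool_rot: [-179.3, -44.9, 63.6]
force: [0.3, -0.6, -0.7]
grip_width: 0.0753
grasp_force: 0.0
```

```bash
python3 - <<'E'
from plan import *
o=telemetry.get_obs(); print(o['time_s'],o['tool_pos'],o['tool_rot'],o['qpos'],o['grip_width'])
A=ori(G[2],-45); gp=fr(G,[-25,45,74]); t=gp+A[:,2]*.005
t0=t-A[:,2]*.06
show([(t0,A),(t,A)])
E
```

```text
10.15 [ 0.389 -0.257  0.209] [-179.332  -44.893   63.559] [  6.703  22.869  62.931 104.732 -48.938 102.626  53.752] 0.07525799818165116
shift [-4.537  0.384  8.974] n 4 row [-1.134  0.096  2.243] | turn [ 0.003  0.002 -0.015] k 1 row [ 0.003  0.002 -0.015] -> [ 0.405 -0.23   0.113]
shift [-0. -0.  6.] n 3 row [-0. -0.  2.] | turn [0. 0. 0.] k 1 row [0. 0. 0.] -> [ 0.423 -0.192  0.07 ]
```

drive_tool(delta_pos=[[-1.1,0.1,2.2],[-1.1,0.1,2.2],[-1.1,0.1,2.3],[-1.2,0.1,2.3],[0,0,0]], angular=[[0,0,-0.015],[0,0,0],[0,0,0],[0,0,0],[0,0,0]], gripper=[7.5,7.5,7.5,7.5,7.5])

```text
time_s: 10.65
tool_pos: [0.4087, -0.2255, 0.1149]
tool_rot: [179.5, -44.9, 65.6]
force: [0.4, 0.2, 0.0]
grip_width: 0.0753
grasp_force: 0.0
```

```bash
python3 - <<'E'
from plan import *
o=telemetry.get_obs(); print(o['time_s'],o['tool_pos'],o['tool_rot'],o['qpos'],o['grip_width'])
A=ori(G[2],-45); gp=fr(G,[-25,45,74]); t=gp+A[:,2]*.005
show([(t,A)])
E
```

```text
10.65 [ 0.409 -0.225  0.115] [179.544 -44.934  65.58 ] [  6.726  28.718  58.401 110.98  -54.106  95.012  60.715] 0.07532471858723638
shift [-0.56  -0.114  5.713] n 2 row [-0.28  -0.057  2.857] | turn [-0.002  0.001  0.01 ] k 1 row [-0.002  0.001  0.01 ] -> [ 0.423 -0.192  0.07 ]
```

drive_tool(delta_pos=[[-0.3,-0.1,1.9],[-0.3,0,1.9],[0,0,1.9],[0,0,0],[0,0,0],[0,0,0],[0,0,0],[0,0,0]], angular=[[0,0,0.01],[0,0,0],[0,0,0],[0,0,0],[0,0,0],[0,0,0],[0,0,0],[0,0,0]], gripper=[7.5,7.5,7.5,7.5,5.5,5.5,5.5,5.5], squeeze=20)

```text
time_s: 11.45
tool_pos: [0.4229, -0.1963, 0.0728]
tool_rot: [179.8, -44.9, 64.8]
force: [-3.2, -0.7, 2.3]
grip_width: 0.0569
grasp_force: 20.1
```

```bash
python3 - <<'E'
from plan import *
o=telemetry.get_obs(); print(o['time_s'],o['tool_pos'],o['tool_rot'],o['qpos'],o['grip_width'],o['grasp_force'],o['force'])
A=ori(G[2],-45); gp=fr(G,[-25,45,74]); t=gp+A[:,2]*.005
show([(t,A)])
E
```

```text
11.45 [ 0.423 -0.196  0.073] [179.763 -44.915  64.805] [  4.851  30.618  56.302 114.685 -57.684  90.452  61.953] 0.05685300923768172 20.06719324565438 [-3.209 -0.733  2.281]
shift [ 0.117 -0.159  0.452] n 1 row [ 0.117 -0.159  0.452] | turn [0.003 0.001 0.001] k 1 row [0.003 0.001 0.001] -> [ 0.423 -0.192  0.07 ]
```

```bash
cat >> plan.py <<'E'
def T(p,M): X=np.eye(4);X[:3,:3]=M;X[:3,3]=p;return X
def tool(): o=telemetry.get_obs(); return T(o['tool_pos'],rot(o['tool_rot']))
Ry=lambda a:R.from_euler('y',a,degrees=True).as_matrix()
Rz=lambda a:R.from_euler('z',a).as_matrix()
E
python3 - <<'E'
from plan import *
rel=np.linalg.inv(tool())@T(fr(G,[0,45,74]),Rz(G[2])); np.save('rel1.npy',rel); print(rel)
E
```

```text
[[ 0.708  0.001  0.706  0.019]
 [-0.002 -1.     0.003 -0.002]
 [ 0.706 -0.003 -0.708  0.017]
 [ 0.     0.     0.     1.   ]]
```

drive_tool(delta_pos=[[0,0,0],[0.4,0,-0.4],[0.7,0,-0.7],[1.4,0,-1.4],[2,0,-2],[2,0,-2],[2,0,-2],[2,0,-2],[2,0,-2],[0,0,0]], angular=[[0,0,0],[0,0,0],[0,0,0],[0,0,0],[0,0,0],[0,0,0],[0,0,0],[0,0,0],[0,0,0],[0,0,0]], gripper=[5.5,5.5,5.5,5.5,5.5,5.5,5.5,5.5,5.5,5.5], squeeze=45)

```text
time_s: 12.45
tool_pos: [0.4244, -0.1969, 0.2536]
tool_rot: [179.1, -45.0, 65.3]
force: [-0.1, -0.8, -1.2]
grip_width: 0.0561
grasp_force: 36.7
```

```bash
python3 - <<'E'
from plan import *
o=telemetry.get_obs(); print(o['time_s'],o['tool_pos'],o['tool_rot'],o['qpos'],o['grip_width'],o['grasp_force'])
rel=np.load('rel1.npy')
t=T(fr(S,[0,0,67]),Rz(S[2])@Ry(90))@np.linalg.inv(rel); print(t)
up=t[:3,3]+[0,0,.11]
A=ori(G[2],45)
show([(o['tool_pos'],A),(up,t[:3,:3]),(t[:3,3],t[:3,:3])])
E
```

```text
12.45 [ 0.424 -0.197  0.254] [179.058 -44.974  65.297] [ -5.85   12.268  65.045 106.646 -46.656  97.924  42.378] 0.05609597035512295 36.73647759715095
[[ 0.328  0.887 -0.326  0.485]
 [ 0.625 -0.462 -0.628  0.203]
 [-0.708  0.002 -0.706  0.092]
 [ 0.     0.     0.     1.   ]]
shift [0. 0. 0.] n 1 row [0. 0. 0.] | turn [ 0.013 -1.57  -0.002] k 16 row [ 0.001 -0.098 -0.   ] -> [ 0.424 -0.197  0.254]
shift [ 30.996 -11.567 -23.766] n 14 row [ 2.214 -0.826 -1.698] | turn [ 0.027 -0.002  0.029] k 1 row [ 0.027 -0.002  0.029] -> [0.485 0.203 0.202]
shift [ 7.79  -0.019  7.767] n 4 row [ 1.947 -0.005  1.942] | turn [0. 0. 0.] k 1 row [0. 0. 0.] -> [0.485 0.203 0.092]
```

drive_tool(delta_pos=[[0,0,0],[0,0,0],[0,0,0],[0,0,0],[0,0,0],[0,0,0],[0,0,0],[0,0,0],[0,0,0],[0,0,0],[0,0,0],[0,0,0],[0,0,0],[0,0,0],[0,0,0],[0,0,0],[0,0,0]], angular=[[0,-0.098,0],[0,-0.098,0],[0,-0.098,0],[0,-0.098,0],[0,-0.098,0],[0,-0.098,0],[0,-0.098,0],[0,-0.098,0],[0,-0.098,0],[0,-0.098,0],[0,-0.098,0],[0,-0.098,0],[0,-0.098,0],[0,-0.098,0],[0,-0.098,0],[0,-0.1,0],[0,0,0]], gripper=[5.5,5.5,5.5,5.5,5.5,5.5,5.5,5.5,5.5,5.5,5.5,5.5,5.5,5.5,5.5,5.5,5.5])

```text
time_s: 14.15
tool_pos: [0.4232, -0.1924, 0.2465]
tool_rot: [-179.8, 45.2, 65.0]
force: [-0.2, 1.0, -2.1]
grip_width: 0.0559
grasp_force: 36.8
```

```bash
cat > st.py <<'E'
from plan import *
o=telemetry.get_obs(); print(o['time_s'],o['tool_pos'],o['tool_rot'],o['qpos'],o['grip_width'],o['grasp_force'],o['force'])
rel=np.load('rel1.npy')
t=T(fr(S,[0,0,67]),Rz(S[2])@Ry(90))@np.linalg.inv(rel)
up=t[:3,3]+[0,0,.11]; A=t[:3,:3]
show([(up,A),(t[:3,3],A)])
E
python3 st.py
```

```text
14.15 [ 0.423 -0.192  0.246] [-179.843   45.176   65.049] [-33.236   8.3    27.389 105.683  33.97   92.715 -36.632] 0.05587080144642127 36.80708602129016 [-0.219  0.97  -2.055]
shift [ 30.212 -11.118 -24.127] n 14 row [ 2.158 -0.794 -1.723] | turn [0.028 0.002 0.033] k 1 row [0.028 0.002 0.033] -> [0.485 0.203 0.202]
shift [ 7.79  -0.019  7.767] n 4 row [ 1.947 -0.005  1.942] | turn [0. 0. 0.] k 1 row [0. 0. 0.] -> [0.485 0.203 0.092]
```

drive_tool(delta_pos=[[2.2,-0.8,-1.7],[2.2,-0.8,-1.7],[2.2,-0.8,-1.7],[2.2,-0.8,-1.7],[2.2,-0.8,-1.7],[2.2,-0.8,-1.7],[2.2,-0.8,-1.7],[2.2,-0.8,-1.7],[2.2,-0.8,-1.7],[2.2,-0.8,-1.7],[2.2,-0.8,-1.7],[2.0,-0.8,-1.7],[2.0,-0.8,-1.7],[2.0,-0.7,-2.0],[0,0,0],[0,0,0]], angular=[[0,0,0],[0,0,0],[0,0,0],[0,0,0],[0,0,0],[0,0,0],[0,0,0],[0,0,0],[0,0,0],[0,0,0],[0,0,0],[0,0,0],[0,0,0],[0,0,0],[0.028,0,0.033],[0,0,0]], gripper=[5.5,5.5,5.5,5.5,5.5,5.5,5.5,5.5,5.5,5.5,5.5,5.5,5.5,5.5,5.5,5.5])

```text
time_s: 15.75
tool_pos: [0.4883, 0.1983, 0.2059]
tool_rot: [179.4, 44.9, 61.6]
force: [0.2, -1.5, -2.0]
grip_width: 0.0556
grasp_force: 36.7
```

```bash
cat >> st.py <<'E'
X=tool()@rel; c=eyes.read_camera('side'); im=c['pixels'][:,:,::-1].copy()
def L(P,col,X=None):
    P=np.array(P)/1000; W=P@X[:3,:3].T+X[:3,3] if X is not None else P
    return W,col
from fit import ST,place,box
k=5;x0,y0=205,90
im=cv2.resize(im[y0:y0+115,x0:x0+140],None,fx=k,fy=k,interpolation=cv2.INTER_CUBIC)
sets=[(place(b,S),(0,255,0)) for b in ST]+[(box(-55,55,-29,29,-4,4)@X[:3,:3].T+X[:3,3],(0,0,255))]
for W,col in sets:
    q=(proj(c,W)+.5-[x0,y0])*k; cv2.polylines(im,[cv2.convexHull(q.astype(np.float32)).astype(np.int32)],True,col,1)
import sys
if len(sys.argv)>1: cv2.imwrite('pics/'+sys.argv[1],im)
E
python3 st.py stand1.png
```

```text
15.75 [0.488 0.198 0.206] [179.351  44.919  61.606] [-48.208  34.916  16.415  74.812  13.057 110.567 -59.162] 0.05560968333187801 36.72835940005825 [ 0.203 -1.451 -2.029]
shift [ 0.402 -0.497  0.069] n 1 row [ 0.402 -0.497  0.069] | turn [-0.    -0.003 -0.009] k 1 row [-0.    -0.003 -0.009] -> [0.485 0.203 0.202]
shift [ 7.79  -0.019  7.767] n 4 row [ 1.947 -0.005  1.942] | turn [0. 0. 0.] k 1 row [0. 0. 0.] -> [0.485 0.203 0.092]
```

View pics/stand1.png

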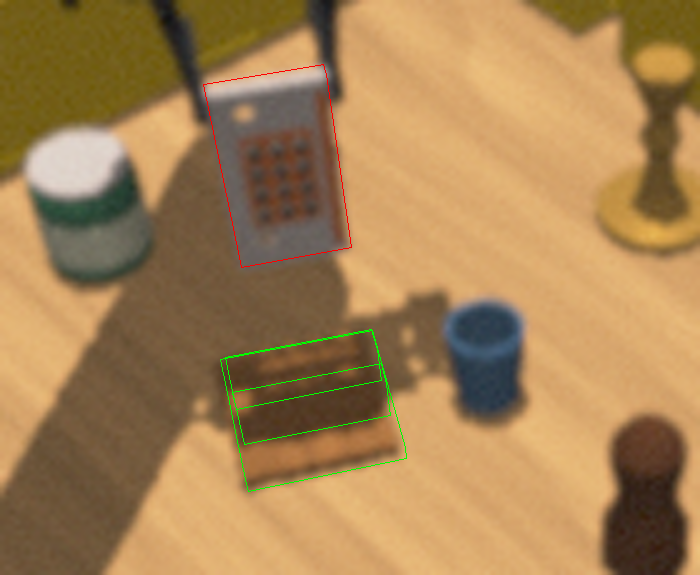

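```bash
python3 - <<'E'
from plan import *
cs={n:eyes.read_camera(n) for n in('top','side')}
out=[]
for n in cs:
    c=cs[n]; im=cv2.imread(f'pics/{n}0.png'); gr=cv2.cvtColor(im,cv2.COLOR_BGR2GRAY).astype(np.float32)
    xs=np.arange(-60,61,1.); ys=np.arange(-62,63,1.)
    for z in(36,):
        Q=np.array([fr(S,[x,y,z]) for y in ys for x in xs]); q=proj(c,Q).astype(np.float32).reshape(len(ys),len(xs),2)
        w=cv2.remap(im,q[...,0],q[...,1],cv2.INTER_CUBIC); g=cv2.cvtColor(w,cv2.COLOR_BGR2GRAY)
        pr=g[32:93].mean(0); print(n,'\n'.join(['']+[f'{x:.0f}:{v:.0f}' for x,v in zip(xs[30:91:2],pr[30:91:2])]).replace('\n',' '))
        for yy in(-25,25): pr=g[62+yy-8:62+yy+8].mean(0); print('   y',yy,pr[30:91:2].astype(int))
        w=cv2.resize(w,None,fx=3.2,fy=3.2,interpolation=cv2.INTER_CUBIC)
        for x in(-22,-6,6,22): cv2.line(w,(int((x+60.5)*3.2),0),(int((x+60.5)*3.2),30),(0,255,0),1)
        for y in(-42,42): cv2.line(w,(0,int((y+62.5)*3.2)),(30,int((y+62.5)*3.2)),(0,255,0),1)
        out.append(w)
cv2.imwrite('pics/rect.png',np.hstack(out))
E
```

```text
top  -30:73 -28:64 -26:47 -24:32 -22:31 -20:45 -18:60 -16:68 -14:71 -12:75 -10:79 -8:81 -6:77 -4:72 -2:68 0:58 2:41 4:28 6:30 8:45 10:59 12:67 14:71 16:75 18:78 20:80 22:78 24:74 26:72 28:72 30:73
   y -25 [74 68 52 33 27 37 55 65 69 72 76 78 77 75 73 66 52 33 25 36 53 64 70 71
 74 77 78 74 73 73 73]
   y 25 [68 55 39 27 31 49 63 71 74 78 80 80 75 68 62 49 31 21 33 51 65 71 75 78
 80 79 74 69 69 69 70]
side  -30:60 -28:61 -26:65 -24:73 -22:84 -20:96 -18:106 -16:114 -14:120 -12:123 -10:122 -8:116 -6:106 -4:92 -2:78 0:69 2:68 4:74 6:85 8:96 10:106 12:113 14:120 16:127 18:135 20:145 22:155 24:164 26:171 28:175 30:177
   y -25 [ 59  59  63  70  80  91 102 110 116 118 119 116 108  96  83  71  66  69
  80  92 102 110 115 121 129 139 150 161 170 176 179]
   y 25 [ 59  60  65  75  87  98 109 118 124 126 124 116 103  87  74  67  67  75
  87 100 109 117 124 133 141 150 159 168 173 175 176]
```

View pics/rect.png

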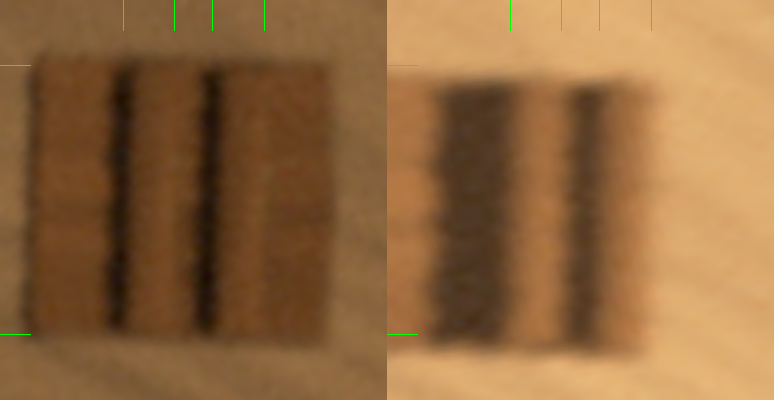

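```bash
python3 - <<'E'
from plan import *
p=fr(S,[1.7,1,0]); np.savez('poses.npz',g=G,s=np.array([p[0],p[1],S[2]+.026]))
E
python3 st.py
```

```text
15.9 [0.488 0.198 0.206] [179.396  44.97   61.645] [-48.2    34.828  16.391  74.94   13.095 110.578 -59.149] 0.0556413415006093 36.75577973141117 [-0.613  0.196 -1.786]
shift [ 0.608 -0.566 -0.101] n 1 row [ 0.608 -0.566 -0.101] | turn [-0.019 -0.002 -0.027] k 1 row [-0.019 -0.002 -0.027] -> [0.485 0.205 0.202]
shift [ 7.79  -0.019  7.767] n 4 row [ 1.947 -0.005  1.942] | turn [0. 0. 0.] k 1 row [0. 0. 0.] -> [0.485 0.205 0.092]
```

drive_tool(delta_pos=[[0.6,-0.55,-0.1],[1.06,0,1.06],[1.06,0,1.06],[1.06,0,1.06],[1.06,0,1.06],[1.06,0,1.06],[0,0,0],[0,0,0]], angular=[[-0.019,0,-0.027],[0,0,0],[0,0,0],[0,0,0],[0,0,0],[0,0,0],[0,0,0],[0,0,0]], gripper=[5.5,5.5,5.5,5.5,5.5,5.5,5.5,5.5])

```text
time_s: 16.75
tool_pos: [0.4848, 0.2056, 0.1267]
tool_rot: [179.9, 45.1, 64.0]
force: [-0.1, 0.9, -1.3]
grip_width: 0.0557
grasp_force: 36.8
```

```bash
sed -i 's/im\[y0:y0+115/im[y0:y0+110/' st.py; python3 st.py stand2.png
```

```text
16.75 [0.485 0.206 0.127] [179.895  45.094  63.953] [-48.677  38.589  15.105  78.604  12.242 103.497 -60.81 ] 0.05572469693315277 36.76156904024225 [-0.075  0.903 -1.329]
shift [-5.419  0.067 -5.296] n 3 row [-1.806  0.022 -1.765] | turn [0.001 0.    0.001] k 1 row [0.001 0.    0.001] -> [0.485 0.205 0.202]
shift [ 7.79  -0.019  7.767] n 4 row [ 1.947 -0.005  1.942] | turn [0. 0. 0.] k 1 row [0. 0. 0.] -> [0.485 0.205 0.092]
```

drive_tool(delta_pos=[[0.35,0.05,0.4],[0.5,0,0.5],[0.4,0,0.4],[0.3,0,0.3],[0,0,0]], angular=[[0,0,0],[0,0,0],[0,0,0],[0,0,0],[0,0,0]], gripper=[5.5,5.5,5.5,5.5,5.5])

```text
time_s: 17.3
tool_pos: [0.4848, 0.2051, 0.1039]
tool_rot: [179.9, 45.1, 64.0]
force: [0.4, -0.1, -0.6]
grip_width: 0.0558
grasp_force: 36.8
```

drive_tool(delta_pos=[[0.35,0,0.35],[0.35,0,0.35],[0.15,0,0.15],[0.1,0,0.1],[0,0,0]], angular=[[0,0,0],[0,0,0],[0,0,0],[0,0,0],[0,0,0]], gripper=[5.5,5.5,5.5,5.5,5.5])

```text
time_s: 17.8
tool_pos: [0.485, 0.2051, 0.0925]
tool_rot: [179.9, 45.1, 63.9]
force: [-1.9, 0.3, 5.0]
grip_width: 0.056
grasp_force: 36.8
```

drive_tool(delta_pos=[[0,0,0],[0,0,0],[0,0,0],[0,0,-0.5],[0,0,-1.5],[0,0,-3],[0,0,-4],[0,0,-4],[-1,0,-3],[0,0,0]], angular=[[0,0,0],[0,0,0],[0,0,0],[0,0,0],[0,0,0],[0,0,0],[0,0,0],[0,0,0],[0,0,0],[0,0,0]], gripper=[6.5,7.5,7.5,7.5,7.5,7.5,7.5,7.5,7.5,7.5])

```text
time_s: 18.8
tool_pos: [0.5301, 0.2891, 0.1928]
tool_rot: [179.9, 45.6, 63.4]
force: [0.3, -1.2, 0.7]
grip_width: 0.075
grasp_force: 0.0
```

drive_tool(delta_pos=[[0,0,0],[0,0,0],[0,0,0],[0,0,0],[0,0,0],[0,0,0],[0,0,0],[0,0,0],[0,0,0],[0,0,0],[0,0,0],[0,0,0],[0,0,0],[0,0,0],[0,0,0],[0,0,0],[0,0,0]], angular=[[0,0.098,0],[0,0.098,0],[0,0.098,0],[0,0.098,0],[0,0.098,0],[0,0.098,0],[0,0.098,0],[0,0.098,0],[0,0.098,0],[0,0.098,0],[0,0.098,0],[0,0.098,0],[0,0.098,0],[0,0.098,0],[0,0.098,0],[0,0.098,0],[0,0,0]], gripper=[7.5,7.5,7.5,7.5,7.5,7.5,7.5,7.5,7.5,7.5,7.5,7.5,7.5,7.5,7.5,7.5,7.5])

```text
time_s: 20.5
tool_pos: [0.5249, 0.2869, 0.1874]
tool_rot: [-179.1, -44.0, 62.8]
force: [-0.4, 0.6, -0.4]
grip_width: 0.0748
grasp_force: 0.0
```

```bash
cat > st2.py <<'E'
from plan import *
from scipy.optimize import minimize
from fit import box
o=telemetry.get_obs(); print(o['time_s'],o['tool_pos'],o['tool_rot'],o['qpos'],o['grip_width'])
def X(v): # lean about slot y, lower end centre
    M=Rz(S[2]+v[2])@Ry(90+np.degrees(v[3])); b=fr(S,[v[0],v[1],10]); return T(b-M[:,0]*.055,M)
B=box(-55,55,-29,29,-4,4)
from scipy.spatial import ConvexHull
res=[]
for n in('side','top'):
    c=eyes.read_camera(n)
    exp=proj(c,X([0,0,0,0])[None,0,:3,3])[0] if 0 else proj(c,X([0,0,0,0])[:3,3])[0]
    for d in models.cut_out(c,'plate'):
        if np.hypot(*(np.array(d['centre'])-exp))<30: res.append((c,d['pixels'].astype(np.float32))); print(n,d['centre'],d['p'],d['pixels'].sum(),exp); break
def m(c,v,k=4):
    W=X(v); a=np.zeros((1600,2560),np.uint8); q=(proj(c,B@W[:3,:3].T+W[:3,3])+.5)*k-.5
    cv2.fillConvexPoly(a,cv2.convexHull(q.astype(np.float32)).astype(np.int32),1); 
    return cv2.resize(a.astype(np.float32),(640,400),interpolation=cv2.INTER_AREA)
for n,(c,M) in enumerate(res):
    vis=np.ones((400,640)); 
    for l in(-.15,-.08,0,.08,.15): print(n,l,round(float(np.abs(m(c,[0,0,0,l])*1-M).sum()/M.sum()),3))
c=eyes.read_camera('side'); save(c,'lean.png',(215,90,325,190),6)
E
python3 st2.py
```

```text
20.5 [0.525 0.287 0.187] [-179.087  -44.036   62.77 ] [-47.563  -6.391  35.516 125.022 -48.631  41.698  -5.979] 0.07475866341209682
side [264.9, 154.7] 0.73 579 [263.874 155.904]
0 -0.15 0.407
0 -0.08 0.305
0 0 0.237
0 0.08 0.31
0 0.15 0.368
```

View pics/lean.png

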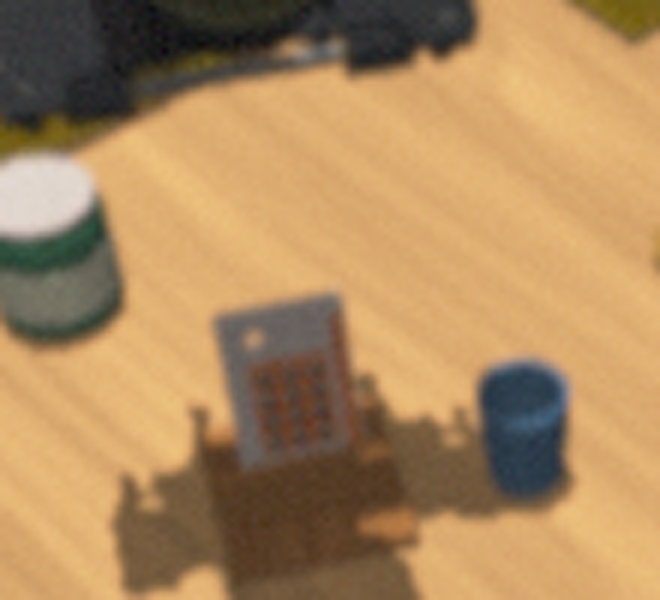

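```bash
cat > st3.py <<'E'
from plan import *
c=eyes.read_camera('side')
for l in(-.15,-.08,0,.08,.15):
    for x in (0,):
        M=Rz(S[2])@Ry(90+np.degrees(l)); b=fr(S,[np.sign(l)*-2*(l!=0),0,10]); p=b-M[:,0]*.055
        C=np.array([[-55,29,-4],[-55,-29,-4],[-55,29,4],[-55,-29,4]])/1000
        q=(proj(c,C@M.T+p)-[215,90]+.5)*6; print(l,q.round(0).tolist())
E
python3 st3.py
```

```text
-0.15 [[223.0, 353.0], [355.0, 326.0], [219.0, 339.0], [350.0, 312.0]]
-0.08 [[219.0, 339.0], [351.0, 313.0], [216.0, 326.0], [347.0, 300.0]]
0 [[216.0, 328.0], [347.0, 301.0], [213.0, 316.0], [343.0, 290.0]]
0.08 [[214.0, 318.0], [344.0, 292.0], [211.0, 307.0], [340.0, 281.0]]
0.15 [[211.0, 307.0], [341.0, 281.0], [208.0, 298.0], [337.0, 272.0]]
```

```bash
cat > g2.py <<'E'
from plan import *
rel=np.load('rel1.npy')
Xp=T([.485,.2051,.0925],rot([179.9,45.1,63.9]))@rel; print('plate',Xp[:3,3],'vs',fr(S,[0,0,65]),'yaw',np.arctan2(-Xp[0,1],Xp[1,1]))
Xp[2,3]=.065; np.save('Xp.npy',Xp)
o=telemetry.get_obs(); print(o['time_s'],o['tool_pos'],o['tool_rot'],o['qpos'],o['grip_width'])
A=ori(np.arctan2(-Xp[0,1],Xp[1,1]),-45); gp=Xp[:3,3]+[0,0,.025]; t=gp+A[:,2]*.005
t0=t-A[:,2]*.10
show([(t0,A),(t,A)])
E
python3 g2.py
```

```text
plate [0.484 0.207 0.067] vs [0.484 0.206 0.065] yaw 1.1135713747515426
20.8 [0.528 0.29  0.192] [-179.604  -44.199   63.403] [-47.734  -6.223  35.364 124.437 -48.577  41.732  -6.064] 0.07507453685853586
shift [-14.011  -0.229  -8.79 ] n 6 row [-2.335 -0.038 -1.465] | turn [-0.002  0.014 -0.005] k 1 row [-0.002  0.014 -0.005] -> [0.454 0.147 0.157]
shift [ 0.  0. 10.] n 4 row [0.  0.  2.5] | turn [0. 0. 0.] k 1 row [0. 0. 0.] -> [0.486 0.21  0.086]
```

drive_tool(delta_pos=[[-2.3,0,-1.4],[-2.3,0,-1.4],[-2.3,0,-1.5],[-2.3,-0.1,-1.5],[-2.3,-0.1,-1.5],[-2.4,0,-1.5],[0,0,0],[0,0,0]], angular=[[0,0.014,0],[0,0,0],[0,0,0],[0,0,0],[0,0,0],[0,0,0],[0,0,0],[0,0,0]], gripper=[7.5,7.5,7.5,7.5,7.5,7.5,7.5,7.5])

```text
time_s: 21.6
tool_pos: [0.4553, 0.1463, 0.1557]
tool_rot: [-179.5, -45.0, 63.2]
force: [0.2, 0.1, 0.7]
grip_width: 0.0749
grasp_force: 0.0
```

```bash
python3 g2.py
```

```text
plate [0.484 0.207 0.067] vs [0.484 0.206 0.065] yaw 1.1135713747515426
21.6 [0.455 0.146 0.156] [-179.533  -45.018   63.19 ] [-35.451 -15.756  42.941 134.692 -43.304  49.751   7.931] 0.07494959997423
shift [ 0.088 -0.089 -0.114] n 1 row [ 0.088 -0.089 -0.114] | turn [-0.001 -0.    -0.008] k 1 row [-0.001 -0.    -0.008] -> [0.454 0.147 0.157]
shift [ 0.  0. 10.] n 4 row [0.  0.  2.5] | turn [0. 0. 0.] k 1 row [0. 0. 0.] -> [0.486 0.21  0.086]
```

drive_tool(delta_pos=[[0.1,-0.1,1.9],[0,0,2],[0,0,2],[0,0,2],[0,0,2],[0,0,0],[0,0,0]], angular=[[0,0,-0.008],[0,0,0],[0,0,0],[0,0,0],[0,0,0],[0,0,0],[0,0,0]], gripper=[7.5,7.5,7.5,7.5,7.5,7.5,7.5])

```text
time_s: 22.3
tool_pos: [0.4845, 0.2114, 0.0857]
tool_rot: [-179.9, -44.9, 64.0]
force: [-0.5, -0.3, 0.3]
grip_width: 0.0753
grasp_force: 0.0
```

```bash
sed -i 's/A\[:,2\]\*.10/A[:,2]*.0/' g2.py; python3 g2.py
```

```text
plate [0.484 0.207 0.067] vs [0.484 0.206 0.065] yaw 1.1135713747515426
22.3 [0.485 0.211 0.086] [-179.935  -44.941   63.977] [-44.97   -0.774  45.898 135.71  -65.274  44.201  24.117] 0.07526158109225045
shift [ 0.003  0.157 -0.106] n 1 row [ 0.003  0.157 -0.106] | turn [-0.003  0.001  0.002] k 1 row [-0.003  0.001  0.002] -> [0.486 0.21  0.086]
shift [0. 0. 0.] n 1 row [0. 0. 0.] | turn [0. 0. 0.] k 1 row [0. 0. 0.] -> [0.486 0.21  0.086]
```

drive_tool(delta_pos=[[0,0.15,-0.1],[0,0,0],[0,0,0],[0,0,0],[0,0,0],[0,0,0]], angular=[[0,0,0],[0,0,0],[0,0,0],[0,0,0],[0,0,0],[0,0,0]], gripper=[7.5,5.5,5.5,5.5,5.5,5.5], squeeze=20)

```text
time_s: 22.9
tool_pos: [0.486, 0.2092, 0.0871]
tool_rot: [-179.9, -45.1, 63.8]
force: [0.3, -0.2, 2.3]
grip_width: 0.0573
grasp_force: 20.0
```

```bash
python3 - <<'E'
from plan import *
o=telemetry.get_obs(); print(o['tool_pos'],o['tool_rot'],o['grip_width'],o['grasp_force'],o['force'])
Xp=np.load('Xp.npy'); rel=np.linalg.inv(tool())@Xp; print(rel); np.save('rel2.npy',rel)
E
```

```text
[0.486 0.209 0.087] [-179.944  -45.085   63.835] 0.05725387559190294 19.99994605779648 [ 0.285 -0.192  2.323]
[[-0.708  0.001  0.706 -0.018]
 [ 0.    -1.     0.001 -0.001]
 [ 0.706  0.001  0.708  0.013]
 [ 0.     0.     0.     1.   ]]
```

drive_tool(delta_pos=[[0,0,0],[0.3,0,-0.3],[0.6,0,-0.6],[1,0,-1],[1.5,0,-1.5],[1.5,0,-1.5],[1.5,0,-1.5],[1.5,0,-1.5],[1.5,0,-1.5],[1.5,0,-1.5],[0,0,0]], angular=[[0,0,0],[0,0,0],[0,0,0],[0,0,0],[0,0,0],[0,0,0],[0,0,0],[0,0,0],[0,0,0],[0,0,0],[0,0,0]], gripper=[5.5,5.5,5.5,5.5,5.5,5.5,5.5,5.5,5.5,5.5,5.5], squeeze=45)

```text
time_s: 24.0
tool_pos: [0.4874, 0.2086, 0.2437]
tool_rot: [179.7, -45.2, 64.0]
force: [0.4, -0.4, -1.9]
grip_width: 0.0556
grasp_force: 41.1
```

```bash
cat > fin.py <<'E'
from plan import *
o=telemetry.get_obs(); print(o['time_s'],o['tool_pos'],o['tool_rot'],o['qpos'],o['grip_width'],o['grasp_force'],o['force'])
rel=np.load('rel2.npy')
def tgt(dz): 
    return T(fr(G,[0,45,74+dz]),Rz(G[2])@Ry(180))@np.linalg.inv(rel)
t=tgt(0); up=tgt(130); X=tool()@rel; print('plate in G', (Rz(-G[2])@(X[:3,3]-fr(G,[0,45,74])))*1000)
show([(up[:3,3],t[:3,:3]),(tgt(12)[:3,3],t[:3,:3]),(t[:3,3],t[:3,:3])])
E
python3 fin.py
```

```text
24.0 [0.487 0.209 0.244] [179.721 -45.175  64.017] [-32.243 -16.848  28.612 126.309 -40.272  51.22   -8.026] 0.055616925030559664 41.13749027252197 [ 0.406 -0.435 -1.891]
plate in G [365.307 113.495 147.578]
shift [-27.328  11.892 -21.384] n 13 row [-2.102  0.915 -1.645] | turn [ 0.005 -1.572 -0.018] k 16 row [ 0.    -0.098 -0.001] -> [ 0.442 -0.153  0.201]
shift [8.329 0.015 8.359] n 4 row [2.082 0.004 2.09 ] | turn [0. 0. 0.] k 1 row [0. 0. 0.] -> [ 0.442 -0.153  0.083]
shift [0.847 0.002 0.85 ] n 1 row [0.847 0.002 0.85 ] | turn [0. 0. 0.] k 1 row [0. 0. 0.] -> [ 0.442 -0.153  0.071]
```

drive_tool(delta_pos=[[0,0,0],[0,0,0],[0,0,0],[0,0,0],[0,0,0],[0,0,0],[0,0,0],[0,0,0],[0,0,0],[0,0,0],[0,0,0],[0,0,0],[0,0,0],[0,0,0],[0,0,0],[0,0,0],[0,0,0]], angular=[[0,-0.098,0],[0,-0.098,0],[0,-0.098,0],[0,-0.098,0],[0,-0.098,0],[0,-0.098,0],[0,-0.098,0],[0,-0.098,0],[0,-0.098,0],[0,-0.098,0],[0,-0.098,0],[0,-0.098,0],[0,-0.098,0],[0,-0.098,0],[0,-0.098,0],[0,-0.1,0],[0,0,0]], gripper=[5.5,5.5,5.5,5.5,5.5,5.5,5.5,5.5,5.5,5.5,5.5,5.5,5.5,5.5,5.5,5.5,5.5])

```text
time_s: 25.7
tool_pos: [0.4847, 0.2108, 0.235]
tool_rot: [-179.6, 45.4, 64.5]
force: [-0.5, 0.8, -2.9]
grip_width: 0.056
grasp_force: 41.0
```

```bash
python3 fin.py
```

```text
25.7 [0.485 0.211 0.235] [-179.569   45.384   64.452] [-43.571  33.736   7.256  72.243  16.995 114.686 -60.338] 0.05595970862924836 40.997015833854675 [-0.477  0.783 -2.873]
plate in G [347.109 117.123 164.232]
shift [-21.912  12.068  26.965] n 13 row [-1.686  0.928  2.074] | turn [-0.01   0.008 -0.004] k 1 row [-0.01   0.008 -0.004] -> [ 0.442 -0.153  0.201]
shift [8.329 0.015 8.359] n 4 row [2.082 0.004 2.09 ] | turn [0. 0. 0.] k 1 row [0. 0. 0.] -> [ 0.442 -0.153  0.083]
shift [0.847 0.002 0.85 ] n 1 row [0.847 0.002 0.85 ] | turn [0. 0. 0.] k 1 row [0. 0. 0.] -> [ 0.442 -0.153  0.071]
```

drive_tool(delta_pos=[[-1.7,0.9,2.1],[-1.7,0.9,2.1],[-1.7,0.9,2.1],[-1.7,0.9,2.1],[-1.7,0.9,2.1],[-1.7,0.9,2.1],[-1.7,0.9,2.1],[-1.7,0.9,2.1],[-1.7,0.9,2.1],[-1.7,1,2.1],[-1.7,1,2.1],[-1.6,1,2],[-1.6,1,2],[0,0,0],[0,0,0]], angular=[[0,0,0],[0,0,0],[0,0,0],[0,0,0],[0,0,0],[0,0,0],[0,0,0],[0,0,0],[0,0,0],[0,0,0],[0,0,0],[0,0,0],[0,0,0],[-0.01,0.008,-0.004],[0,0,0]], gripper=[5.5,5.5,5.5,5.5,5.5,5.5,5.5,5.5,5.5,5.5,5.5,5.5,5.5,5.5,5.5])

```text
time_s: 27.2
tool_pos: [0.4411, -0.1558, 0.2034]
tool_rot: [179.7, 44.3, 64.1]
force: [-0.4, 0.9, -1.5]
grip_width: 0.0558
grasp_force: 41.0
```

```bash
python3 fin.py
```

```text
27.2 [ 0.441 -0.156  0.203] [179.665  44.294  64.118] [-26.053  12.719  16.798 104.866  31.675  90.897 -42.117] 0.05576491602694031 40.99547177553177 [-0.439  0.855 -1.548]
plate in G [ -3.148   0.039 132.17 ]
shift [ 0.391 -0.015 -0.046] n 1 row [ 0.391 -0.015 -0.046] | turn [-0.001 -0.011 -0.009] k 1 row [-0.001 -0.011 -0.009] -> [ 0.442 -0.153  0.201]
shift [8.329 0.015 8.359] n 4 row [2.082 0.004 2.09 ] | turn [0. 0. 0.] k 1 row [0. 0. 0.] -> [ 0.442 -0.153  0.083]
shift [0.847 0.002 0.85 ] n 1 row [0.847 0.002 0.85 ] | turn [0. 0. 0.] k 1 row [0. 0. 0.] -> [ 0.442 -0.153  0.071]
```

```bash
sed -i "s/^rel=np.load('rel2.npy')/rel=np.load('rel2.npy'); rel[1,3]=0/; s/fr(G,\[0,45,74+dz\])/fr(G,[1,45,74+dz])/" fin.py; python3 fin.py
```

```text
27.2 [ 0.441 -0.156  0.203] [179.665  44.294  64.118] [-26.053  12.719  16.798 104.866  31.675  90.897 -42.117] 0.05576491602694031 40.99547177553177 [-0.439  0.855 -1.548]
plate in G [ -3.153  -0.622 132.172]
shift [ 0.462 -0.082 -0.116] n 1 row [ 0.462 -0.082 -0.116] | turn [-0.001 -0.011 -0.009] k 1 row [-0.001 -0.011 -0.009] -> [ 0.442 -0.152  0.201]
shift [8.329 0.015 8.359] n 4 row [2.082 0.004 2.09 ] | turn [0. 0. 0.] k 1 row [0. 0. 0.] -> [ 0.442 -0.152  0.083]
shift [0.847 0.002 0.85 ] n 1 row [0.847 0.002 0.85 ] | turn [0. 0. 0.] k 1 row [0. 0. 0.] -> [ 0.442 -0.152  0.071]
```

drive_tool(delta_pos=[[0.45,-0.1,-0.1],[1.6,0,1.6],[1.7,0,1.7],[1.7,0,1.7],[1.7,0,1.7],[1.6,0,1.6],[0,0,0],[0,0,0]], angular=[[0,-0.011,-0.009],[0,0,0],[0,0,0],[0,0,0],[0,0,0],[0,0,0],[0,0,0],[0,0,0]], gripper=[5.5,5.5,5.5,5.5,5.5,5.5,5.5,5.5])

```text
time_s: 28.0
tool_pos: [0.4428, -0.1504, 0.0837]
tool_rot: [-179.7, 45.1, 65.1]
force: [0.3, 0.8, -1.0]
grip_width: 0.0559
grasp_force: 41.0
```

```bash
python3 fin.py
```

```text
28.0 [ 0.443 -0.15   0.084] [-179.706   45.133   65.141] [-25.616  22.31   15.823 109.248  30.272  79.619 -48.275] 0.055945660370365614 41.003780364990234 [ 0.284  0.761 -1.02 ]
plate in G [ 2.475 -0.052 12.778]
shift [-8.418 -0.04  -8.172] n 4 row [-2.104 -0.01  -2.043] | turn [0.001 0.004 0.004] k 1 row [0.001 0.004 0.004] -> [ 0.442 -0.152  0.201]
shift [8.329 0.015 8.359] n 4 row [2.082 0.004 2.09 ] | turn [0. 0. 0.] k 1 row [0. 0. 0.] -> [ 0.442 -0.152  0.083]
shift [0.847 0.002 0.85 ] n 1 row [0.847 0.002 0.85 ] | turn [0. 0. 0.] k 1 row [0. 0. 0.] -> [ 0.442 -0.152  0.071]
```

drive_tool(delta_pos=[[-0.1,0,0.1],[0.2,0,0.2],[0.2,0,0.2],[0.2,0,0.2],[0,0,0]], angular=[[0,0.004,0.004],[0,0,0],[0,0,0],[0,0,0],[0,0,0]], gripper=[5.5,5.5,5.5,5.5,5.5])

```text
time_s: 28.5
tool_pos: [0.4417, -0.1526, 0.075]
tool_rot: [-180.0, 44.9, 64.7]
force: [-0.4, -0.0, -0.9]
grip_width: 0.0561
grasp_force: 41.0
```

```bash
python3 fin.py | head -2; python3 -c "
from plan import *
o=telemetry.get_obs();print(o['force'],o['wrist_torque'])"
```

```text
28.5 [ 0.442 -0.153  0.075] [-179.983   44.869   64.668] [-25.358  22.801  15.888 109.684  30.155  78.5   -48.784] 0.05609213678389812 41.040319204330444 [-0.391 -0.02  -0.86 ]
plate in G [0.039 0.074 3.945]
[-0.391 -0.02  -0.86 ] [ 0.875 -0.382  0.027]
```

drive_tool(delta_pos=[[0.15,0,0.15],[0.1,0,0.1],[0.05,0,0.05],[0,0,0]], angular=[[0,0,0],[0,0,0],[0,0,0],[0,0,0]], gripper=[5.5,5.5,5.5,5.5])

```text
time_s: 28.9
tool_pos: [0.4419, -0.1526, 0.0722]
tool_rot: [180.0, 45.0, 64.6]
force: [-1.7, 3.1, 7.6]
grip_width: 0.056
grasp_force: 41.9
```

```bash
python3 fin.py | head -2
```

```text
28.9 [ 0.442 -0.153  0.072] [179.985  44.97   64.63 ] [-25.348  23.128  15.85  109.698  30.17   78.288 -48.993] 0.05602555770674004 41.94957107305527 [-1.724  3.055  7.555]
plate in G [ 0.102 -0.091  1.247]
```

drive_tool(delta_pos=[[0,0,0],[0,0,0],[0,0,0],[0,0,-0.5],[0,0,-1.5],[0,0,-3],[0,0,-4],[0,0,-4],[0,0,-4],[0,0,-3],[0,0,0]], angular=[[0,0,0],[0,0,0],[0,0,0],[0,0,0],[0,0,0],[0,0,0],[0,0,0],[0,0,0],[0,0,0],[0,0,0],[0,0,0]], gripper=[6,6.8,7.5,7.5,7.5,7.5,7.5,7.5,7.5,7.5,7.5])

```text
time_s: 30.0
tool_pos: [0.5052, -0.0206, 0.2154]
tool_rot: [179.7, 44.5, 64.7]
force: [0.5, 0.1, 0.3]
grip_width: 0.075
grasp_force: 0.0
```

```bash
python3 - <<'E'
from fit import *
g=np.load('poses.npz')['g']
o=telemetry.get_obs(); print(o['time_s'],o['tool_pos'],o['force'])
c=eyes.read_camera('side'); x0,y0,k=320,210,7
im=cv2.resize(c['pixels'][y0:y0+85,x0:x0+110,::-1],None,fx=k,fy=k,interpolation=cv2.INTER_CUBIC)
def dr(P,col):
    q=((proj(c,place(np.array(P)/1000,g))+.5-[x0,y0])*k).astype(np.int32); cv2.polylines(im,[q],True,col,1)
dr([[-55,16,78],[55,16,78],[55,74,78],[-55,74,78]],(0,0,255))
for x in(-40,40): dr([[x+5.75*np.cos(t),58+5.75*np.sin(t),78] for t in np.linspace(0,6.28,20)],(0,255,0))
cv2.imwrite('pics/final.png',im)
E
```

```text
30.0 [ 0.50517588 -0.02057702  0.21540524] [0.47766123 0.05823374 0.33351978]
```

View pics/final.png

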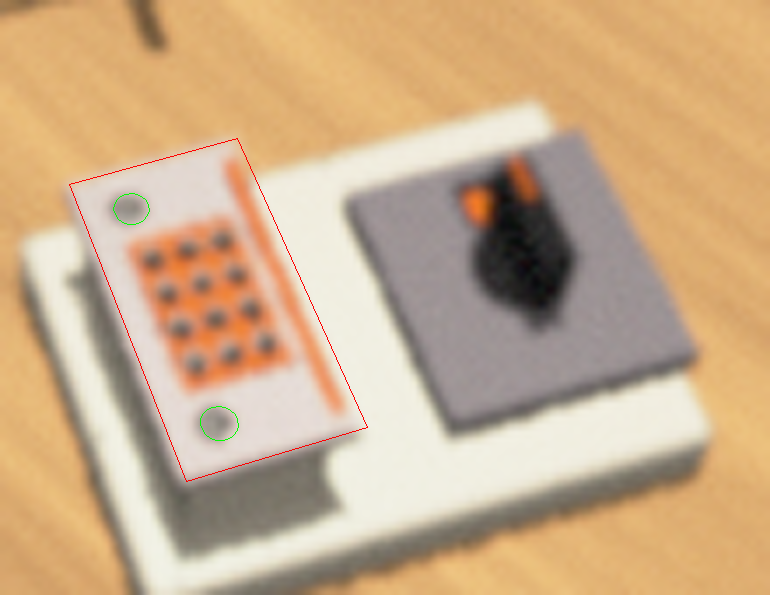

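```bash
python3 - <<'E'
from fit import *
g=np.load('poses.npz')['g']
for n in('side','top'):
    c=eyes.read_camera(n); a=cv2.cvtColor(cv2.imread(f'pics/{n}0.png'),cv2.COLOR_BGR2GRAY).astype(np.float32); b=cv2.cvtColor(c['pixels'],cv2.COLOR_RGB2GRAY).astype(np.float32)
    z=proj(c,place(np.array([[0,.045,.074],[0,.045,.076],[.002,.045,.074],[0,.047,.074]]),g)); print(n,'px per 2mm z,x,y',(z[1:]-z[0]).round(2).tolist())
    for x,y in((-40,58),(40,58),(0,-100),(55,74),(-55,74)):
        p=proj(c,place(np.array([[x/1000,y/1000,.078 if y>0 else .04]]),g))[0]; p=np.round(p).astype(int)
        t=a[p[1]-6:p[1]+7,p[0]-6:p[0]+7]; w=b[p[1]-10:p[1]+11,p[0]-10:p[0]+11]
        k=6; r=cv2.matchTemplate(cv2.resize(w,None,fx=k,fy=k,interpolation=cv2.INTER_CUBIC),cv2.resize(t,None,fx=k,fy=k,interpolation=cv2.INTER_CUBIC),cv2.TM_CCOEFF_NORMED)
        _,s,_,l=cv2.minMaxLoc(r); print((x,y),round(s,2),((np.array(l)/k)-4).round(2))
E
```

```text
side px per 2mm z,x,y [[0.05, -0.46], [-0.32, -0.76], [-0.85, 0.24]]
(-40, 58) 0.97 [0.33 0.17]
(40, 58) 0.95 [0.33 0.67]
(0, -100) 0.95 [-2.33  1.  ]
(55, 74) 0.97 [0.17 0.17]
(-55, 74) 0.99 [0.33 0.5 ]
top px per 2mm z,x,y [[0.13, -0.01], [-0.7, -0.34], [-0.33, 0.69]]
(-40, 58) 0.93 [ 0.33 -0.17]
(40, 58) 0.92 [0.5  0.33]
(0, -100) 0.93 [-0.5  -0.33]
(55, 74) 0.97 [0.17 0.17]
(-55, 74) 0.96 [ 0.17 -0.17]
```

```bash
python3 -c "
from cell import env
print(env.sign_off())"
```

```text
the job is handed in; nothing more can be done
None
```

The plate is turned over and seated on both pins with the orange coarse side up. The dial window shows only orange, and the gripper is clear of everything. I handed the job in at about 30 s of the 67 s allowed, and the sign-off returned no verdict.

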